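# Set the adjustable spanner to the fence nut and nip the nut up one flat

### The arm

A 6-joint arm with a two-finger parallel gripper is mounted at the origin on a cart in front of the work surface, level with it; the furniture and walls round the work are solid. World frame = base frame: x ahead of the robot, y to its left, z up, the work surface at z = 0. Lengths are in m, angles in rad, forces in N, time in s.
With the tool pointing down it reaches from about 0.35 to 0.775 m from the base axis. Payload 5.5 kg.
Tool frame: the origin (TCP) lies at the very end of the fingers, on their centre line; the grasp point (between the pads) lies env.hold_point_z behind it (env.hold_point_z is the distance from the TCP to the grasp point, in m); z points along the fingers, y is the line along which they close (so a half turn about z gives the same grasp; the last joint's range is limited). The gripper opens to 85 mm and grips with 20 to 120 N. Pads are 22 mm wide; open, the fingers measure 114 mm over their backs; the gripper's body (76 mm by 85 mm) begins 54 mm behind the grasp point. The pads swing forward as they close: fully open they stand 13 mm farther back than shut.
Start: joints at [-1.268, 0.313, 0.046, 1.304, 0, 1.431], TCP at [0.246, -0.52, 0.231] pointing down, gripper open.
Joint ranges: [-2.76, 2.76], [-0.86, 1.69], [-1.03, 1.26], [-2.2, 2.34], [-1.47, 1.5], [-3.14, 3.14]. Speed limits (rad/s): [2.57, 2.57, 3.14, 3.14, 3.14, 3.14].

### API

Orientations are given as a unit quaternion [w, x, y, z].
In Python, from workcell import env gives the robot as it stands.
- The arm moves only by the tool carry_out, never from a script. Its argument "steps" is a list of rows, each a list of 3 entries, a list of its own where there are three numbers: the turn, a rotation vector about the tool's x, y, z in degrees, then the shift along the tool's x, y, z in cm, then the closure in counts, from 0 (fully open) to 255 (shut). A call has exactly 8 rows; each row is the pose to reach, as a shift and turn from the pose commanded when the call began, along the tool's axes at that moment; what a row does not reach only later rows make up. A row lasts 1/8 s, in which the tool goes at most 62.5 mm and 10.7 degrees, less where a joint would pass 70% of its speed; a pose out of reach is approached as far as the arm can. A call with a gripper value outside its range is refused whole. The fingers move at their own pace and stop on an object; "force" is the grip in N (left out, the last holds). Time passes only in rows, so rows that repeat a pose let the fingers close, or fill a call up. It gives the time, the measured TCP pose, the force, the opening and the grip force at its end, in the units of the state.
- env.get_state(): the state, without advancing time (a new reading comes with each control period).
- env.read_camera(name): name is "scene" or "top"; returns (picture, depth): 420x560x3 uint8, red, green, blue; 420x560 float32, m along the optical axis (not along the pixel's ray), 0 where there is no reading.
- env.get_calibration(name): a dict with "fx", "fy", "cx", "cy" (pixels), "origin" and "orientation" of the camera in the world. Camera axes: x right, y up, looking along -z (the intrinsics and any distortion apply to the point x, -y, -z); pixel columns grow to the right and rows downward; lengths in m; the calibration is good to about 2 mm. A picture is of the moment at which its call begins. get_calibration takes no time and is no camera call.
- env.hand_in(): hands the job in; it is judged then, once.
The state is a dict: "clock": time; "joint_pos": joint angles; "qvel": joint speeds; "tau": joint torques, N m; "tcp_pos": TCP position; "orientation": TCP orientation; "wrist_force": force on the tool from outside, world axes, zero at the start; "ft_torque": the same for the moment, N m; "finger_gap": finger opening in m; "grip_force": force on a finger pad.
Only numpy, scipy, OpenCV 4.12 (cv2) and the standard library are available. Lean on these libraries where they do the work, as an engineer would, in place of code of your own. Each camera call takes 0.05 s, during which the arm holds its last target. There are 200 camera calls.

### The job

The adjustable spanner on the nut of the bench fence is set too wide. With one closed fingertip, pressing only lightly, roll the small knurled wheel in the spanner's head (its top towards the jaws) until the moving jaw is snug against the nut; do this by the wheel alone, without forcing the jaw. Then swing the spanner's handle clockwise, seen from above, to tighten the nut by one flat (a sixth of a turn), and leave the spanner lying snug on the nut and everything else on the bench where it was.

Things in the scene. Friction and masses are not known exactly. Their poses are not given: they have to be found in the camera images.
- wheel_top (a point): top point of the spanner's ribbed steel thumbwheel, 24.5 mm above the bench: a roller 19 mm across, 12 mm long, in a window of the spanner's head, 3.5 mm proud of its upper face, so that only its top can be reached. x is level, from the jaws' mouth through the wheel towards the handle; y along the roller's axle; z up (the spanner's own axes; the point does not turn with the roller)
- thumbwheel (a joint): angle of the thumbwheel in rad, 0.6 at most either way at the start; grows as its top is pushed towards -x (to the mouth): that closes the jaw 1 mm per rad, 9.5 mm of rim travel. It turns with about 4.7 N along the rim, which takes a press of roughly 6 to 15 N; a lighter touch skids, over 30 N is too hard. The worm holds the jaw where it is left
- mouth (a point): centre of the spanner's mouth when set to the nut, half-way up the 15 mm thick jaws, 42 mm in -x and 8 mm in +y from the wheel; axes as wheel_top. The spanner is plain steel, 245 mm long, and lies loose and flat on the fence's foot, jaws round the nut (it creeps a few mm with the strokes); the fixed jaw's face is 12 mm in +y from here, the moving jaw on the -y side
- jaw (a joint): opening between the spanner's two jaw faces in m: starts near 0.028 to 0.030 (loose: the nut can spin in it), reads about 0.024 when snug on the nut; smaller is more closed
- handle (a point): a point on the middle line of the spanner's handle, half-way up, 176 mm from the mouth (the handle's end is 51 mm farther). There the handle is 11 mm thick, its underside 8 mm above the bare bench, and 22 to 27 mm wide; it runs 0.38 rad clockwise, from above, of wheel_top's x axis
- nut_centre (a point): the centre of the steel hex nut on its upright stud, 14 mm above the bench: 24 mm across flats, 16 mm high, turning about the vertical; the stud's end is 31 mm above the bench
- nut (a joint): angle of the nut in rad, 0 within 0.03 at the start, growing as it is turned clockwise from above (tightened); one flat is 1.047. It stays where it is left and resists with 0.3 N m (about 2 N at the handle point).
- fence: the bench fence, fixed: a grey steel angle 200 mm long (y) with a foot 6 mm thick and 126 mm wide and an upright 6 mm thick and 56 mm high on the far side (+x, outer face 76 mm from the stud); origin on the bench top under the stud
- oak_block: dark oak offcut 45 x 160 x 32 mm lying against the fence's outer face; bystander
- tape_measure: tape measure 35 x 95 x 65 mm; bystander

How it is judged:
On the way, in this order (a step that is already met when the one before it is completed fails the run):
1. the wheel has brought the moving jaw snug against the nut: opening within 1.5 mm of the nut's width and the jaw bearing on the nut, before the nut is turned (value of joint jaw below 0.0255 m and horizontal distance between mouth and nut_centre below 0.006 m and contact force between jaw and nut above 2 N and value of joint nut below 0.3 rad), for 0.3 s.
2. the snug spanner has turned the nut one flat clockwise (value of joint jaw below 0.0255 m and value of joint nut above 0.82 rad), for 0.1 s.
At the end, for the whole second after the job is handed in: the nut stands one flat (1.05 rad, at least 0.82 and at most 1.28) clockwise of its start and is at rest; the spanner still lies flat on it (tilt under 0.12 rad, mouth within 6 mm of the nut's axis) with the jaw opening under 25.5 mm (all of step 2 and horizontal distance between mouth and nut_centre below 0.006 m and value of joint nut below 1.28 rad and angle between mouth's own z axis and vertical below 0.12 rad and velocity of joint nut below 0.05 rad/s); the robot touches nothing.
It fails at once if the wheel is pressed too hard (contact force between the fingers and thumbwheel above 30 N).
It fails at once if the moving jaw is forced directly (contact force between the fingers and jaw above 15 N).
It fails at once if a bystander is disturbed (shifted over 20 mm) (distance of any of oak_block, tape_measure from where it was at the start of the episode above 0.02 m).
It also fails if it takes over 69 s, if anything falls off the work surface, if the arm or the gripper's body presses on something with over 40 N, if the wrist force passes 120 N, or if a joint passes its speed limit or range.

## Working session

There is one attempt and no reset: what is moved stays moved. The work goes in short steps, Python scripts to look and compute and a tool call to move; the robot and the scene stay as the last step left them, time stands still between calls to the robot, and variables do not carry over. Pictures are saved under pics/ and viewed, at most 10 in all, crops included, and the job is handed in when it is done.

Besides the shell and the picture viewer there is one more tool, called after "Request:" as name(argument=value, ...) on one line, values as JSON. carry_out: Moves the arm, as the interface text tells. Its arguments: {"type":"object","properties":{"steps":{"type":"array","items":{"type":"array"}},"force":{"type":"number"}},"required":["steps"]}

```bash
mkdir -p pics; cat > h.py <<'E'
import numpy as np, cv2
from workcell import env
from scipy.spatial.transform import Rotation as R
def cal(n):
    c=env.get_calibration(n); q=c['orientation']; return c,R.from_quat([q[1],q[2],q[3],q[0]]).as_matrix(),np.array(c['origin'])
def plane(n,u,v,z):
    c,M,o=cal(n); d=M@np.array([(u-c['cx'])/c['fx'],-(v-c['cy'])/c['fy'],-1.]); return o+d*(z-o[2])/d[2]
def proj(n,p):
    c,M,o=cal(n); q=M.T@(np.array(p)-o); return c['cx']+c['fx']*q[0]/-q[2], c['cy']-c['fy']*q[1]/-q[2]
def cloud(n,D):
    c,M,o=cal(n); v,u=np.indices(D.shape); P=np.stack([(u-c['cx'])/c['fx']*D,-(v-c['cy'])/c['fy']*D,-D],-1); return P@M.T+o
def tool():
    s=env.get_state(); q=s['orientation']; return np.array(s['tcp_pos']),R.from_quat([q[1],q[2],q[3],q[0]]).as_matrix(),s
E
python3 - <<'E'
from h import *
for n in('scene','top'):
    I,D=env.read_camera(n); cv2.imwrite(f'pics/{n}0.png',I[...,::-1]); np.savez(f'{n}0.npz',I=I,D=D); print(n,env.get_calibration(n))
print(env.get_state(),env.hold_point_z)
E
```

```text
scene {'fx': 426.9294211334201, 'fy': 426.9294211334201, 'cx': 286.44398470345, 'cy': 211.18949637270015, 'origin': array([0.12162932, 0.44368598, 0.47885246]), 'orientation': array([-0.33829287, -0.18362657,  0.4480052 ,  0.80692661])}
top {'fx': 482.8426163613947, 'fy': 482.8426163613947, 'cx': 283.7214127216019, 'cy': 214.9120040580367, 'origin': array([ 0.42573885, -0.06152333,  1.11265657]), 'orientation': array([-0.7047232 , -0.06055722,  0.05403037,  0.70482534])}
{'clock': 0.1, 'joint_pos': array([-1.26758927e+00,  3.13905065e-01,  4.50737408e-02,  1.30360484e+00,
        3.19668530e-05,  1.43117245e+00]), 'qvel': array([-0.00091451, -0.00013946,  0.00151834, -0.0024802 ,  0.00022018,
        0.0008258 ]), 'tau': array([ 2.38312437e-03, -4.81724131e+01,  2.99244046e+01,  1.26860462e-02,
       -6.95082076e-05,  1.76452755e-05]), 'tcp_pos': array([ 0.24623439, -0.51909446,  0.23050185]), 'orientation': array([-8.18483357e-04,  9.75587250e-01,  2.19610666e-01, -5.10577068e-05]), 'wrist_force': array([ 0.19153653, -0.14258952, -0.40689424]), 'ft_torque': array([ 0.02877584,  0.00212539, -0.01279827]), 'grip_force': 0.0, 'finger_gap': 0.08534721332872595} 0.0187
```

View pics/top0.png

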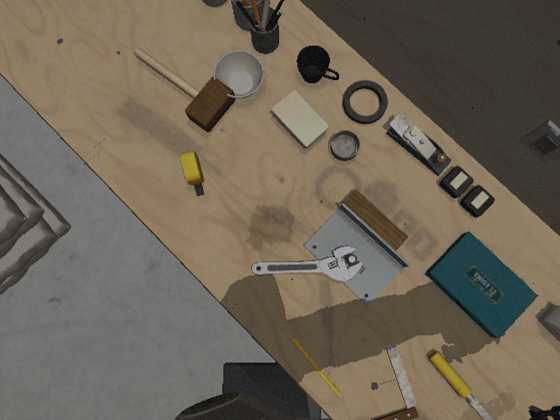

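View pics/scene0.png

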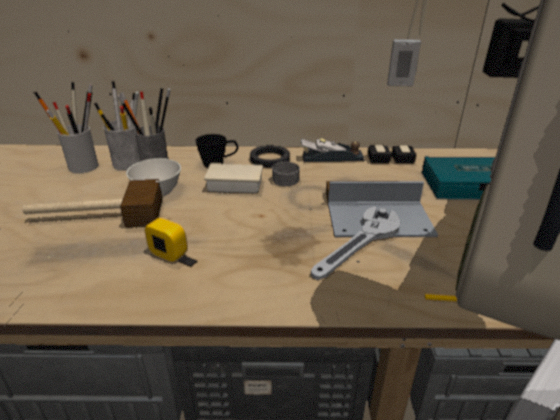

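The top view shows the spanner with its head and nut around (350,260), wheel near (332,265), and handle end near (257,268). The fence foot is around (355,255), the oak block at (372,220) and the tape at (191,168). I'll zoom in.

```bash
python3 - <<'E'
from h import *
I=np.load('top0.npz')['I'][...,::-1]; J=np.load('scene0.npz')['I'][...,::-1]
a=cv2.resize(I[235:290,245:385],None,fx=5.6,fy=5.6,interpolation=cv2.INTER_CUBIC)
b=cv2.resize(J[195:285,300:440],None,fx=3.2,fy=3.2,interpolation=cv2.INTER_CUBIC)
b=cv2.copyMakeBorder(b,0,0,0,a.shape[1]-b.shape[1],cv2.BORDER_CONSTANT)
cv2.imwrite('pics/z0.png',np.vstack([a,b])); print(a.shape,b.shape)
for p in [(352,259),(332,265),(257,268)]: print(plane('top',*p,.02))
for p in [(380,215),(372,230),(318,270)]: print(plane('scene',*p,.02))
E
```

```text
(308, 784, 3) (288, 784, 3)
[ 0.50363146 -0.20548609  0.02      ]
[ 0.49013876 -0.16018656  0.02      ]
[0.48339152 0.0088038  0.02      ]
[ 0.49902437 -0.1979009   0.02      ]
[ 0.4789564  -0.14279941  0.02      ]
[0.47242407 0.01814237 0.02      ]
```

View pics/z0.png

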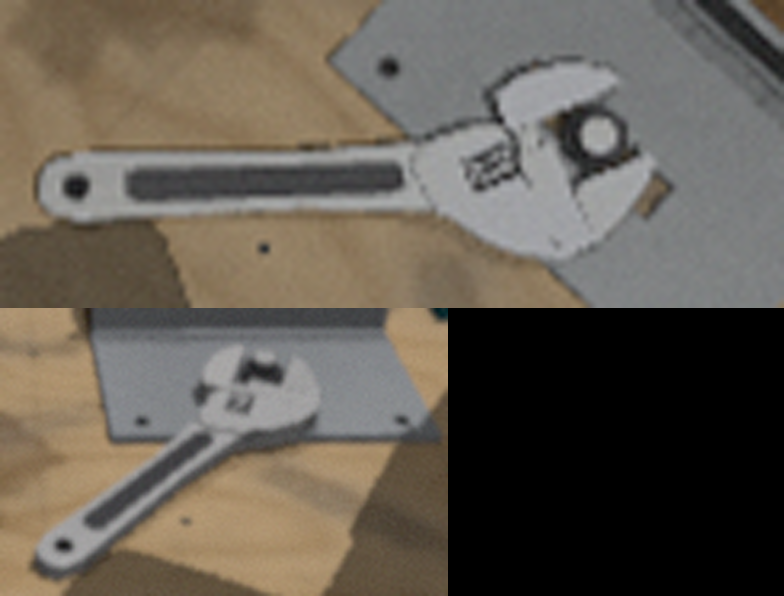

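Stud top is at about (352.0,258.6), wheel about (332.5,265), and the handle's hole about (258.6,268.4). The slot runs along the handle from (317,266.6) to (267.7,267.9).

```bash
cat >> h.py <<'E'
def go(target,az=None):
    p,M,s=tool(); d=M.T@(np.array(target)-p)*100
    a=np.degrees(np.arctan2(M[1,0],M[0,0])); t=0 if az is None else -((az-a+180)%360-180)
    print('tool az',a.round(2),'tilt',M[:,2].round(4),'shift cm',d.round(2),'turn z',round(t,1)); return d
E
python3 - <<'E'
from h import *
f=lambda u,v,z:plane('top',245+u/5.6,235+v/5.6,z)
nut=f(599,132,.031); w=f(492,167,.0245); h=f(76,187,.019); s0=f(403,177,.019); s1=f(127,184,.019)
az=np.arctan2(*(h-s0)[[1,0]]); az2=np.arctan2(*(s1-s0)[[1,0]])
print(nut,w,h,'haz',np.degrees([az,az2]))
# slot axis from mask not needed; scene check
g=lambda u,v,z:plane('scene',300+u/3.2,195+(v-308)/3.2,z)
print('scene nut',g(265,358,.031),'wheel',g(240,403,.0245),'hole',g(64,545,.019))
x=az+.38; X=np.array([np.cos(x),np.sin(x)]);Y=np.array([-X[1],X[0]])
print('xaz',np.degrees(x),'wheel pred',nut[:2]+42e-3*X-8e-3*Y)
print('in spanner axes wheel-nut',(w-nut)[:2]@X,(w-nut)[:2]@Y,'hole len',np.linalg.norm((h-nut)[:2]))
go([w[0],w[1],.06],np.degrees(x))
E
```

```text
[ 0.50380322 -0.20397833  0.031     ] [ 0.49027285 -0.16170787  0.0245    ] [0.4825627  0.00531347 0.019     ] haz [91.75006765 91.4525287 ]
scene nut [ 0.4954435  -0.20003728  0.031     ] wheel [ 0.48202306 -0.15593034  0.0245    ] hole [0.47246738 0.01301513 0.019     ]
xaz 113.52246386914047 wheel pred [ 0.49437589 -0.16227551]
in spanner axes wheel-nut 0.044158029411336175 -0.0044644615424182365 hole len 0.2103668605484438
tool az 25.37 tilt [-5.0e-04  1.6e-03 -1.0e+00] shift cm [ 37.36 -21.81  17.1 ] turn z -88.2
```

Request:
carry_out(steps=[[[0,0,-88],[37.2,-22.2,13],255],[[0,0,-88],[37.2,-22.2,13],255],[[0,0,-88],[37.2,-22.2,13],255],[[0,0,-88],[37.2,-22.2,13],255],[[0,0,-88],[37.2,-22.2,13],255],[[0,0,-88],[37.2,-22.2,13],255],[[0,0,-88],[37.2,-22.2,15],255],[[0,0,-88],[37.2,-22.2,17],255]], force=40)

```text
clock: 1.1
tcp_pos: [0.4885, -0.1569, 0.0604]
orientation: [0.0, 0.56, 0.828, 0.0]
wrist_force: [-0.1, -0.7, -0.2]
finger_gap: -0.0001
grip_force: 0.0
```

```bash
python3 - <<'E'
from h import *
p,M,s=tool(); print(p,s['finger_gap'],s['wrist_force']); go([.487,-.159,.06],113.5)
im=[]
for n,(u0,v0,w,h) in dict(top=(290,225,90,67),scene=(320,170,100,75)).items():
    I,D=env.read_camera(n); np.savez(f'{n}1.npz',I=I,D=D)
    im.append(cv2.resize(I[v0:v0+h,u0:u0+w,::-1],(400,300),interpolation=cv2.INTER_CUBIC))
    print(n,'tcp px',proj(n,p), 'origin/scale',u0,v0,400/w)
cv2.imwrite('pics/z1.png',np.hstack(im))
for n,pts in dict(top=[(352,258.6),(332.8,264.8),(300,255),(258,250)],scene=[(383,211),(375,225),(345,222),(350,270)]).items():
    D=np.load(f'{n}0.npz')['D']; C=cloud(n,D)
    for u,v in pts: u,v=int(round(u)),int(round(v)); print(n,u,v,np.median(C[v-1:v+2,u-1:u+2].reshape(-1,3),0).round(4))
E
```

```text
[ 0.4885238  -0.15691013  0.0603646 ] -9.24768939083691e-05 [-0.14331813 -0.68342191 -0.15270328]
tool az 111.88 tilt [ 5.e-04  2.e-04 -1.e+00] shift cm [-0.14 -0.22  0.04] turn z -1.6
top tcp px (np.float64(332.1644362064137), np.float64(264.64659549884766)) origin/scale 290 225 4.444444444444445
scene tcp px (np.float64(374.6729287657472), np.float64(207.24074989830353)) origin/scale 320 170 4.0
top 352 259 [ 0.5028 -0.2039  0.031 ]
top 333 265 [ 0.4898 -0.1619  0.0248]
top 300 255 [ 0.5142 -0.0887 -0.0006]
top 258 250 [ 5.259e-01  8.100e-03 -5.000e-04]
scene 383 211 [ 0.4952 -0.201   0.0291]
scene 375 225 [ 0.4837 -0.1594  0.0215]
scene 345 222 [ 0.5458 -0.1466  0.0044]
scene 350 270 [ 0.4499 -0.0424 -0.0018]
```

View pics/z1.png

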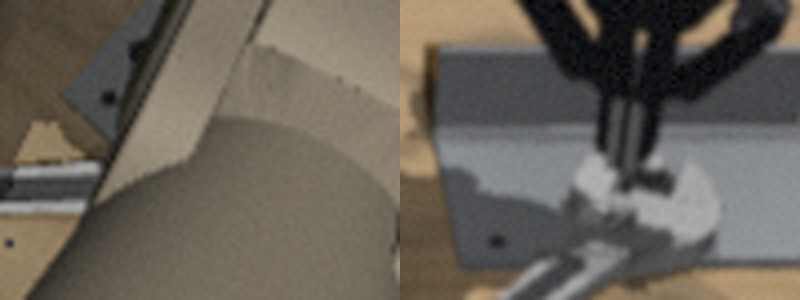

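The scene crop shows the closed fingertip hovering over the head at about px (376,213), with the wheel just under and in front of it. The arm blocks the top view. I'll use the wheel at (0.488,-0.160) as the fused estimate and approach from its handle side.

Request:
carry_out(steps=[[[0,0,-1.6],[0.45,-0.2,1],255],[[0,0,-1.6],[0.45,-0.2,2],255],[[0,0,-1.6],[0.45,-0.2,3],255],[[0,0,-1.6],[0.45,-0.2,3.2],255],[[0,0,-1.6],[0.45,-0.2,3.3],255],[[0,0,-1.6],[0.45,-0.2,3.4],255],[[0,0,-1.6],[0.45,-0.2,3.45],255],[[0,0,-1.6],[0.45,-0.2,3.5],255]])

```text
clock: 2.2
tcp_pos: [0.484, -0.1562, 0.0264]
orientation: [0.0, 0.553, 0.834, -0.0]
wrist_force: [-0.6, 0.9, -0.8]
finger_gap: -0.0002
grip_force: 0.0
```

```bash
python3 - <<'E'
from h import *
p,M,s=tool(); print(p,s['wrist_force']); go([.485,-.1535,.0245],113.5)
I,D=env.read_camera('scene'); 
cv2.imwrite('pics/z2.png',cv2.resize(I[190:250,330:410,::-1],(800,600),interpolation=cv2.INTER_CUBIC)); print(proj('scene',p))
E
```

```text
[ 0.48401654 -0.15616449  0.02642176] [-0.55595912  0.87808543 -0.77398432]
tool az 112.92 tilt [ 3.e-04 -2.e-04 -1.e+00] shift cm [0.21 0.19 0.19] turn z -0.6
(np.float64(374.3263816865457), np.float64(223.3884523238365))
```

View pics/z2.png

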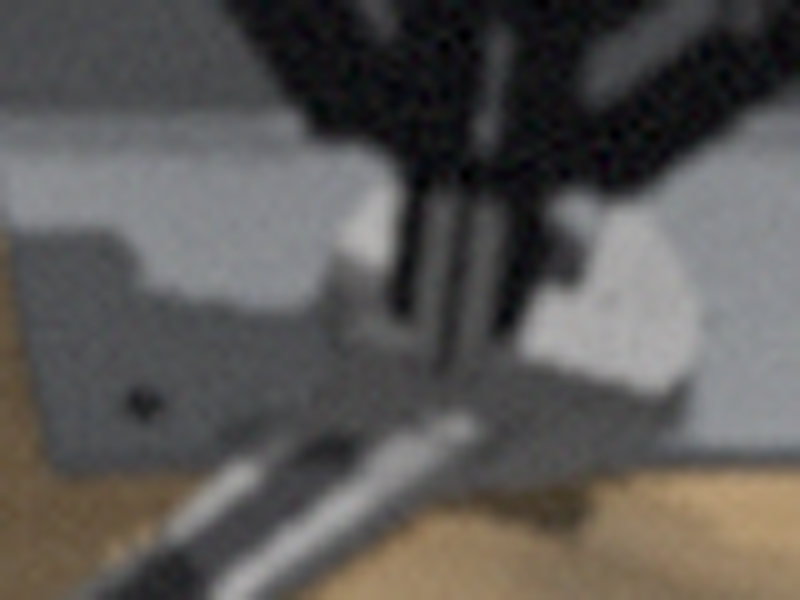

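The scene crop shows the fingertip's lower edge at about px (374.5,226.5), right over the wheel and aligned with it sideways. Next I'll feel for contact.

Request:
carry_out(steps=[[[0,0,0],[0.2,0.1,0],255],[[0,0,0],[0.2,0.1,0],255],[[0,0,0],[0.2,0.1,0.02],255],[[0,0,0],[0.2,0.1,0.04],255],[[0,0,0],[0.2,0.1,0.06],255],[[0,0,0],[0.2,0.1,0.08],255],[[0,0,0],[0.2,0.1,0.08],255],[[0,0,0],[0.2,0.1,0.08],255]])

```text
clock: 3.25
tcp_pos: [0.484, -0.1539, 0.0255]
orientation: [0.0, 0.553, 0.833, -0.0]
wrist_force: [0.1, 0.7, 0.7]
finger_gap: 0.0003
grip_force: 0.0
```

Request:
carry_out(steps=[[[0,0,0],[0,0,0.02],255],[[0,0,0],[0,0,0.04],255],[[0,0,0],[0,0,0.06],255],[[0,0,0],[0,0,0.08],255],[[0,0,0],[0,0,0.1],255],[[0,0,0],[0,0,0.12],255],[[0,0,0],[0,0,0.12],255],[[0,0,0],[0,0,0.12],255]])

```text
clock: 4.25
tcp_pos: [0.4844, -0.1543, 0.0246]
orientation: [0.001, 0.553, 0.833, -0.0]
wrist_force: [0.9, -1.4, 3.3]
finger_gap: -0.0002
grip_force: 1.6
```

Request:
carry_out(steps=[[[0,0,0],[0,0,0.03],255],[[0,0,0],[0,0,0.05],255],[[0,0,0],[0,0,0.06],255],[[0,0,0],[-0.05,0,0.06],255],[[0,0,0],[-0.1,0,0.06],255],[[0,0,0],[-0.2,0,0.06],255],[[0,0,0],[-0.3,0,0.06],255],[[0,0,0],[-0.4,0,0.06],255]])

```text
clock: 5.25
tcp_pos: [0.4849, -0.1552, 0.024]
orientation: [-0.002, 0.552, 0.834, 0.002]
wrist_force: [-1.1, 7.0, 12.5]
finger_gap: 0.0
grip_force: 6.4
```

Request:
carry_out(steps=[[[0,0,0],[-0.1,0,0],255],[[0,0,0],[-0.2,0,0],255],[[0,0,0],[-0.3,0,0],255],[[0,0,0],[-0.4,0,0],255],[[0,0,0],[-0.5,0,0],255],[[0,0,0],[-0.6,0,0],255],[[0,0,0],[-0.6,0,0],255],[[0,0,0],[-0.6,0,0],255]])

```text
clock: 6.25
tcp_pos: [0.4876, -0.1612, 0.0242]
orientation: [-0.001, 0.552, 0.834, 0.002]
wrist_force: [-0.2, 5.7, 11.5]
finger_gap: 0.0001
grip_force: 5.7
```

Request:
carry_out(steps=[[[0,0,0],[-0.1,0,0],255],[[0,0,0],[-0.2,0,0],255],[[0,0,0],[-0.3,0,0],255],[[0,0,0],[-0.4,0,0],255],[[0,0,0],[-0.5,0,0],255],[[0,0,0],[-0.6,0,0],255],[[0,0,0],[-0.7,0,0],255],[[0,0,0],[-0.8,0,0],255]])

```text
clock: 7.25
tcp_pos: [0.4907, -0.1684, 0.0242]
orientation: [-0.001, 0.552, 0.834, 0.002]
wrist_force: [-1.6, 5.8, 10.8]
finger_gap: 0.0005
grip_force: 5.8
```

Request:
carry_out(steps=[[[0,0,0],[0,0,-0.3],255],[[0,0,0],[0.8,0,-0.3],255],[[0,0,0],[1.6,0,-0.3],255],[[0,0,0],[1.6,0,-0.2],255],[[0,0,0],[1.6,0,-0.12],255],[[0,0,0],[1.6,0,-0.07],255],[[0,0,0],[1.6,0,-0.03],255],[[0,0,0],[1.6,0,0],255]])

```text
clock: 8.25
tcp_pos: [0.485, -0.1559, 0.0243]
orientation: [0.0, 0.553, 0.833, 0.0]
wrist_force: [-1.7, 2.0, 7.2]
finger_gap: -0.0003
grip_force: 3.9
```

Request:
carry_out(steps=[[[0,0,0],[-0.2,0,0],255],[[0,0,0],[-0.4,0,0],255],[[0,0,0],[-0.6,0,0],255],[[0,0,0],[-0.8,0,0],255],[[0,0,0],[-1.0,0,0],255],[[0,0,0],[-1.2,0,0],255],[[0,0,0],[-1.4,0,0],255],[[0,0,0],[-1.6,0,0],255]])

```text
clock: 9.25
tcp_pos: [0.4909, -0.1695, 0.0243]
orientation: [-0.001, 0.552, 0.834, 0.001]
wrist_force: [-2.2, 4.8, 8.6]
finger_gap: -0.0002
grip_force: 4.2
```

Request:
carry_out(steps=[[[0,0,0],[0,0,-0.3],255],[[0,0,0],[0.8,0,-0.3],255],[[0,0,0],[1.6,0,-0.3],255],[[0,0,0],[1.6,0,-0.2],255],[[0,0,0],[1.6,0,-0.1],255],[[0,0,0],[1.6,0,-0.04],255],[[0,0,0],[1.6,0,0],255],[[0,0,0],[1.6,0,0.02],255]])

```text
clock: 10.25
tcp_pos: [0.485, -0.1558, 0.0242]
orientation: [0.0, 0.553, 0.833, 0.0]
wrist_force: [-1.6, 2.0, 9.0]
finger_gap: -0.0001
grip_force: 4.4
```

Request:
carry_out(steps=[[[0,0,0],[-0.2,0,0],255],[[0,0,0],[-0.4,0,0],255],[[0,0,0],[-0.6,0,0],255],[[0,0,0],[-0.8,0,0],255],[[0,0,0],[-1.0,0,0],255],[[0,0,0],[-1.2,0,0],255],[[0,0,0],[-1.4,0,0],255],[[0,0,0],[-1.6,0,0],255]])

```text
clock: 11.25
tcp_pos: [0.4912, -0.1692, 0.0242]
orientation: [-0.0, 0.552, 0.834, 0.001]
wrist_force: [-1.2, 6.3, 10.3]
finger_gap: 0.0
grip_force: 4.7
```

Request:
carry_out(steps=[[[0,0,0],[0,0,-0.3],255],[[0,0,0],[0.8,0,-0.3],255],[[0,0,0],[1.6,0,-0.3],255],[[0,0,0],[1.6,0,-0.2],255],[[0,0,0],[1.6,0,-0.1],255],[[0,0,0],[1.6,0,-0.04],255],[[0,0,0],[1.6,0,0],255],[[0,0,0],[1.6,0,0.02],255]])

```text
clock: 12.25
tcp_pos: [0.4849, -0.1557, 0.0241]
orientation: [0.0, 0.553, 0.833, 0.0]
wrist_force: [-3.5, 2.4, 9.6]
finger_gap: -0.0001
grip_force: 5.0
```

Request:
carry_out(steps=[[[0,0,0],[-0.1,0,0],255],[[0,0,0],[-0.2,0,0],255],[[0,0,0],[-0.3,0,0],255],[[0,0,0],[-0.4,0,0],255],[[0,0,0],[-0.5,0,0],255],[[0,0,0],[-0.6,0,0],255],[[0,0,0],[-0.7,0,0],255],[[0,0,0],[-0.8,0,0],255]])

```text
clock: 13.25
tcp_pos: [0.4874, -0.1611, 0.0242]
orientation: [-0.001, 0.552, 0.834, 0.002]
wrist_force: [-3.6, 8.7, 13.4]
finger_gap: 0.0001
grip_force: 6.8
```

Request:
carry_out(steps=[[[0,0,0],[-0.1,0,0],255],[[0,0,0],[-0.2,0,0],255],[[0,0,0],[-0.3,0,0],255],[[0,0,0],[-0.4,0,0],255],[[0,0,0],[-0.5,0,0],255],[[0,0,0],[-0.6,0,0],255],[[0,0,0],[-0.7,0,0],255],[[0,0,0],[-0.8,0,0],255]])

```text
clock: 14.25
tcp_pos: [0.4903, -0.1672, 0.0241]
orientation: [-0.002, 0.552, 0.834, 0.003]
wrist_force: [-2.8, 12.2, 15.4]
finger_gap: 0.0001
grip_force: 7.5
```

The tangential load rose to about 12 N with the press at about 15 N, so the jaw seems to be bearing. I'll lift off, go beside the handle and look from the top.

Request:
carry_out(steps=[[[0,0,0],[0,0,-2],255],[[0,0,0],[0,0,-6],255],[[0,0,10],[4,0,-8],255],[[0,0,21],[10,0.2,-8],255],[[0,0,21],[16,0.2,-8],255],[[0,0,21],[16,0.2,-8],255],[[0,0,21],[16,0.2,-8],255],[[0,0,21],[16,0.2,-8],255]])

```text
clock: 15.25
tcp_pos: [0.4316, -0.0234, 0.1034]
orientation: [0.001, 0.696, 0.718, 0.0]
wrist_force: [0.7, 0.8, 0.2]
finger_gap: -0.0004
grip_force: 0.0
```

```bash
python3 - <<'E'
from h import *
I,D=env.read_camera('top'); np.savez('top2.npz',I=I,D=D)
I0=np.load('top0.npz')['I']
f=lambda I:cv2.resize(I[235:285,245:385,::-1],None,fx=5.6,fy=5.6,interpolation=cv2.INTER_CUBIC)
cv2.imwrite('pics/z3.png',np.vstack([f(I0),f(I)])); print(tool()[0])
E
```

```text
[ 0.43139937 -0.02341866  0.10330843]
```

View pics/z3.png

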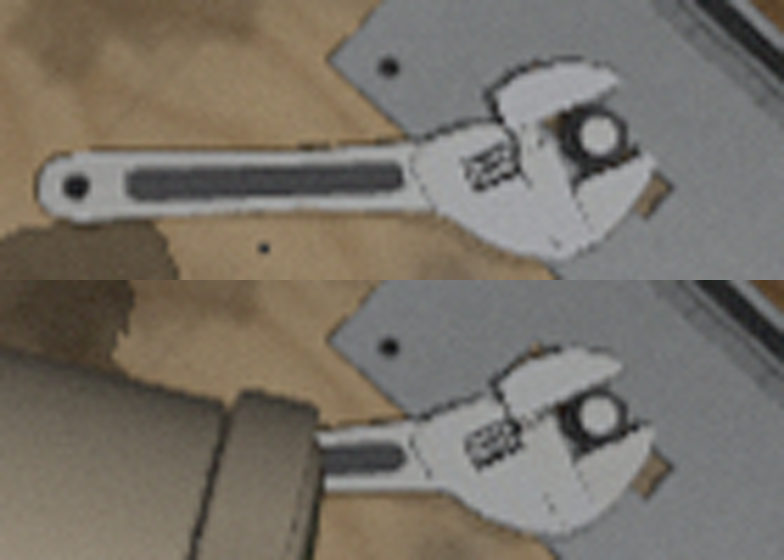

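In the top crop the jaws have closed by about 5 mm, from 29 to about 24. The nut at crop (599,412) is now flanked by both jaws, and the handle is almost unmoved. I'll go down beside the handle's near side.

Request:
carry_out(steps=[[[0,0,0],[-0.4,1.3,3],255],[[0,0,0],[-0.4,1.3,6],255],[[0,0,0],[-0.4,1.3,8.5],255],[[0,0,0],[-0.4,1.3,9.3],255],[[0,0,0],[-0.4,1.3,9.6],255],[[0,0,0],[-0.4,1.6,9.6],255],[[0,0,0],[-0.4,1.9,9.6],255],[[0,0,0],[-0.4,2.1,9.6],255]])

```text
clock: 16.3
tcp_pos: [0.4526, -0.0257, 0.0079]
orientation: [0.001, 0.695, 0.719, 0.0]
wrist_force: [-0.9, 1.1, 0.1]
finger_gap: -0.0001
grip_force: 0.0
```

```bash
cat >> h.py <<'E'
def arc(deg,N=(.502,-.203)):
    p,M,s=tool(); r=p[:2]-np.array(N)
    for d in deg:
        t=np.radians(d); c,q=np.cos(t),np.sin(t); n=np.array([c*r[0]+q*r[1],-q*r[0]+c*r[1]])
        print(d,(M[:2,:2].T@(n-r)*100).round(2))
E
python3 - <<'E'
from h import *
p,M,s=tool(); print(p,s['wrist_force']); arc([2,4,6,8,10,12,15,18,20,24]); go([.46,-.027,.0075],91.8)
E
```

```text
[ 0.45263199 -0.02574962  0.00795   ] [-0.86459165  1.11413828  0.05026801]
2 [0.14 0.63]
4 [0.26 1.26]
6 [0.36 1.89]
8 [0.43 2.53]
10 [0.48 3.17]
12 [0.51 3.81]
15 [0.51 4.78]
18 [0.47 5.74]
20 [0.41 6.38]
24 [0.22 7.65]
tool az 91.92 tilt [ 1.6e-03 -4.0e-04 -1.0e+00] shift cm [-0.15  0.73  0.05] turn z 0.1
```

Request:
carry_out(steps=[[[0,0,0],[0.1,0.5,0],255],[[0,0,3],[0.2,1.0,0],255],[[0,0,5],[0.3,1.6,0],255],[[0,0,8],[0.43,2.5,0],255],[[0,0,10],[0.48,3.2,0],255],[[0,0,12],[0.5,3.8,0],255],[[0,0,15],[0.5,4.8,0],255],[[0,0,18],[0.47,5.7,0],255]])

```text
clock: 17.3
tcp_pos: [0.506, -0.0178, 0.007]
orientation: [-0.002, 0.799, 0.601, -0.001]
wrist_force: [-7.3, 2.2, 7.3]
finger_gap: 0.0001
grip_force: 4.6
```

```bash
python3 - <<'E'
from h import *
p,M,s=tool(); print(p,s['wrist_force']); arc([3,6,9,12,15,18,21,24])
I,D=env.read_camera('top')
cv2.imwrite('pics/z4.png',cv2.resize(I[180:300,230:390,::-1],None,fx=4,fy=4,interpolation=cv2.INTER_CUBIC))
E
```

```text
[ 0.50597259 -0.01776257  0.00699014] [-7.31090739  2.15440974  7.26947218]
3 [0.22 0.94]
6 [0.4 1.9]
9 [0.53 2.86]
12 [0.6  3.83]
15 [0.62 4.8 ]
18 [0.6  5.77]
21 [0.52 6.73]
24 [0.39 7.69]
```

View pics/z4.png

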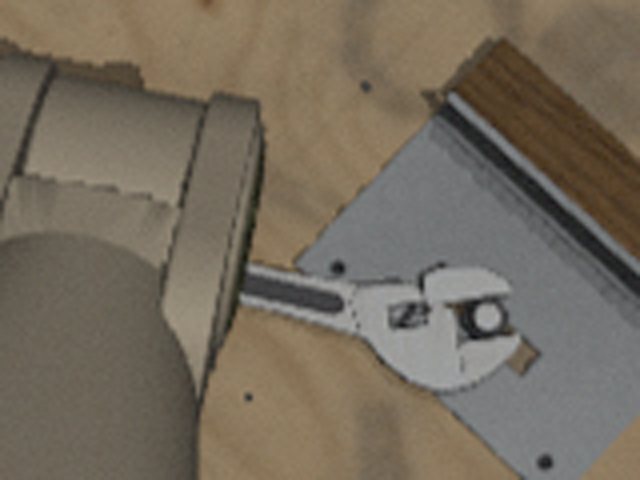

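The top crop shows the spanner turned about 12° with the nut still enclosed at (488,318). The fence and oak block are untouched. I'll continue the arc.

Request:
carry_out(steps=[[[0,0,3],[0.2,0.9,-0.1],255],[[0,0,6],[0.4,1.9,-0.1],255],[[0,0,9],[0.5,2.9,-0.1],255],[[0,0,12],[0.6,3.8,-0.1],255],[[0,0,15],[0.6,4.8,-0.1],255],[[0,0,18],[0.6,5.8,-0.1],255],[[0,0,21],[0.5,6.7,-0.1],255],[[0,0,24],[0.4,7.7,-0.1],255]])

```text
clock: 18.35
tcp_pos: [0.582, -0.036, 0.0076]
orientation: [-0.001, 0.907, 0.421, -0.002]
wrist_force: [-4.6, -0.8, 0.6]
finger_gap: 0.0
grip_force: 1.7
```

```bash
python3 - <<'E'
from h import *
p,M,s=tool(); print(p,s['wrist_force']); arc([3,6,9,12,15,18]); go(p)
E
```

```text
[ 0.58197365 -0.03602701  0.00756837] [-4.57428095 -0.84483139  0.61344605]
3 [0.22 0.94]
6 [0.39 1.9 ]
9 [0.51 2.86]
12 [0.58 3.83]
15 [0.6 4.8]
18 [0.56 5.76]
tool az 49.83 tilt [-3.9e-03  5.0e-04 -1.0e+00] shift cm [0. 0. 0.] turn z 0
```

Request:
carry_out(steps=[[[0,0,3],[0.2,0.9,0],255],[[0,0,6],[0.4,1.9,0],255],[[0,0,9],[0.5,2.9,0],255],[[0,0,12],[0.6,3.8,0],255],[[0,0,15],[0.6,4.8,0],255],[[0,0,18],[0.6,5.7,0],255],[[0,0,18],[0.6,5.7,0],255],[[0,0,18],[0.6,5.7,0],255]])

```text
clock: 19.35
tcp_pos: [0.631, -0.0683, 0.0081]
orientation: [-0.0, 0.961, 0.275, -0.0]
wrist_force: [-0.8, 0.5, -1.1]
finger_gap: 0.0003
grip_force: 0.6
```

```bash
python3 - <<'E'
from h import *
p,M,s=tool(); print(p,s['wrist_force'],np.degrees(np.arctan2(p[1]+.203,p[0]-.502))); arc([1,2,3,4,5,6]);go(p)
I,D=env.read_camera('top')
cv2.imwrite('pics/z5.png',cv2.resize(I[165:285,230:390,::-1],None,fx=4,fy=4,interpolation=cv2.INTER_CUBIC))
E
```

```text
[ 0.63096338 -0.06827679  0.00807625] [-0.82513081  0.53391729 -1.13213931] 46.25134007713685
1 [0.08 0.32]
2 [0.15 0.63]
3 [0.22 0.95]
4 [0.28 1.27]
5 [0.33 1.59]
6 [0.38 1.91]
tool az 31.98 tilt [-2.e-04  3.e-04 -1.e+00] shift cm [0. 0. 0.] turn z 0
```

View pics/z5.png

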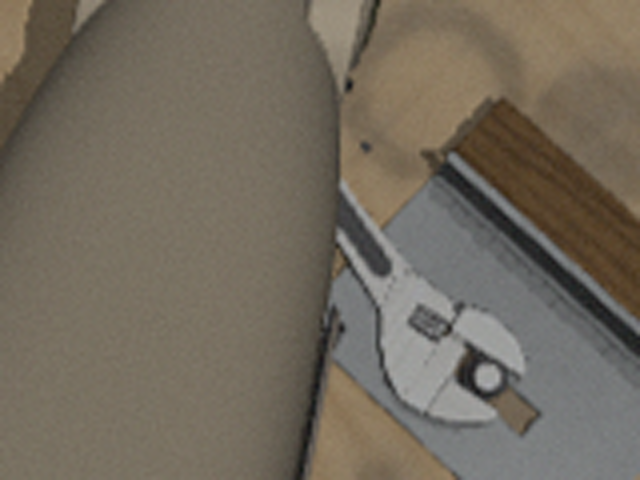

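The top crop shows the handle now pointing up-left, around 55–60° from its start, with the nut at (488,378) still in the jaws. I'll back off, lift and measure the angle without the arm in the way.

Request:
carry_out(steps=[[[0,0,0],[0,-1.5,0],255],[[0,0,0],[0,-3,0],255],[[0,0,0],[0,-4,-3],255],[[0,0,0],[0,-6,-8],255],[[0,0,0],[-6,-9,-12],255],[[0,0,0],[-12,-9,-14],255],[[0,0,0],[-18,-9,-14],255],[[0,0,0],[-24,-9,-14],255]])

```text
clock: 20.4
tcp_pos: [0.3862, -0.1142, 0.149]
orientation: [0.001, 0.961, 0.276, 0.001]
wrist_force: [-0.1, -1.8, 0.6]
finger_gap: 0.0001
grip_force: 0.0
```

```bash
python3 - <<'E'
from h import *
print(tool()[0])
I,D=env.read_camera('top'); np.savez('top3.npz',I=I,D=D); I0=np.load('top0.npz')['I']
def spanner(I):
    h=cv2.cvtColor(I,cv2.COLOR_RGB2HSV); m=((h[...,1]<40)&(h[...,2]>150)).astype(np.uint8)
    n,l,st,c=cv2.connectedComponentsWithStats(m); 
    k=l[int(round(258)),:].copy()
    best=min((i for i in range(1,n) if st[i,4]>150),key=lambda i:np.min(np.hypot(*(np.argwhere(l==i)-[262,343]).T)))
    return np.argwhere(l==best)[:,::-1].astype(np.float32)
for I_ in (I0,I):
    q=spanner(I_); print(len(q),cv2.minAreaRect(q))
a=cv2.resize(I[170:290,230:390,::-1],None,fx=4.9,fy=4.9,interpolation=cv2.INTER_CUBIC); cv2.imwrite('pics/z6.png',a)
E
```

```text
[ 0.38618826 -0.11416783  0.14896053]
678 ((330.7573547363281, 268.86419677734375), (32.10785675048828, 60.45195007324219), 67.89054870605469)
409 ((330.8056640625, 239.71450805664062), (52.76182174682617, 19.93454360961914), 68.74949645996094)
```

View pics/z6.png

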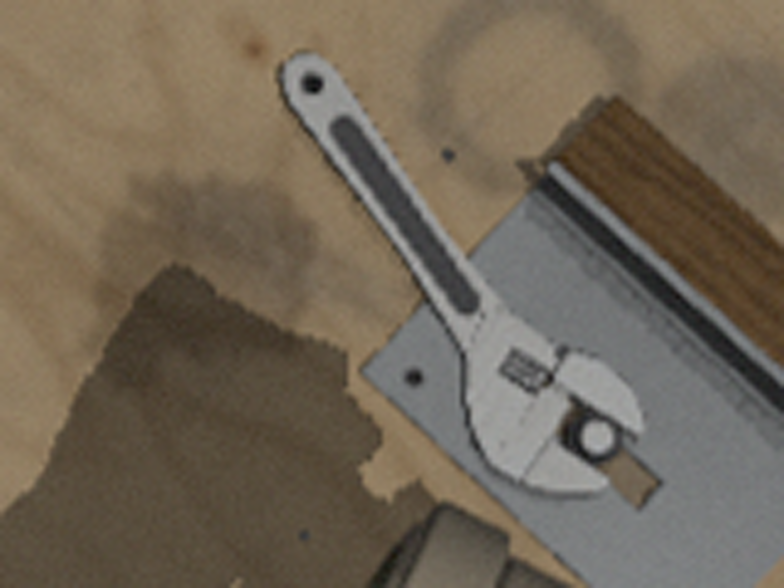

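The handle's hole is at crop (312,84), the stud at (599,437) and the wheel at (525,370). The spanner has turned about 57° and still holds the nut. I'll check the mouth offset numerically.

```bash
python3 - <<'E'
from h import *
def rep(f,nut,w,h,s0,s1):
    nut=f(*nut,.031);w=f(*w,.0245);h=f(*h,.019);a,b=f(*s0,.019),f(*s1,.019)
    az=np.arctan2(*(b-a)[[1,0]]); az2=np.arctan2(*(h-a)[[1,0]])
    for z in(az,az2):
        X=np.array([np.cos(z+.38),np.sin(z+.38)]);Y=np.array([-X[1],X[0]]); d=(w-nut)[:2]
        m=np.array([d@X-.042,d@Y+.008])
        print('haz',np.degrees(z).round(1),'mouth-nut mm',(m*1e3).round(1),'hole',np.linalg.norm((h-nut)[:2]).round(4))
f=lambda u,v,z:plane('top',245+u/5.6,235+v/5.6,z)
rep(f,(599,132),(494,167),(76,187),(403,177),(127,184))
g=lambda u,v,z:plane('top',230+u/4.9,170+v/4.9,z)
rep(g,(599,437),(525,370),(312,84),(465,298),(345,127))
E
```

```text
haz 91.5 mouth-nut mm [1.4 4.1] hole 0.2104
haz 91.8 mouth-nut mm [1.4 3.9] hole 0.2104
haz 34.3 mouth-nut mm [2.4 0.2] hole 0.2121
haz 34.8 mouth-nut mm [ 2.4 -0.2] hole 0.2121
```

```bash
python3 -c "
from workcell import env
print(env.hand_in())"
```

```text
the job is handed in; nothing more can be done
None
```

I rolled the wheel until the jaw was snug, swung the spanner about 57° (1.0 rad) clockwise and handed the job in, but the hand-in returned no verdict; by camera, the mouth is about 2.4 mm off the nut's axis, and I inferred the nut's own angle and the jaw contact (from the spanner's rotation and the wheel load) instead of measuring them.

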